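Gauge the blind bore of a knife block

ROBOT

A 6-joint arm with a two-finger parallel gripper is mounted at the origin on a cart in front of the work surface, level with it; the furniture and walls round the work are solid. World frame = base frame: x ahead of the robot, y to its left, z up, the work surface at z = 0. Lengths are in m, angles in rad, forces in N, time in s.
With the tool pointing down it reaches from about 0.35 to 0.775 m from the base axis. Payload 7.3 kg.
Tool frame: the origin (TCP) lies at the very end of the fingers, on their centre line; the grasp point (between the pads) lies 19 mm behind it (pinch_z is the distance from the TCP to the grasp point, in m); z points along the fingers, y is the line along which they close (so a half turn about z gives the same grasp; the last joint's range is limited). The gripper opens to 92 mm and grips with 3 to 60 N. Pads are 19 mm wide; open, the fingers measure 130 mm over their backs; the gripper's body (75 mm by 190 mm) begins 47 mm behind the grasp point.
Start: joints at [-1.42, 0.342, 1.524, -0, 1.275, -0.146], TCP at [0.154, -0.502, 0.227] pointing down, gripper open.
Joint ranges: [-2.53, 2.53], [-0.77, 2.02], [0.04, 2.7], [-1, 4.14], [0.28, 2.66], [-3.11, 3.11]. Speed limits (rad/s): [2.57, 2.57, 3.14, 3.14, 3.14, 3.14].

INTERFACE

Orientations are given as [roll, pitch, yaw] about the fixed x, y, z axes, in that order (R = Rz(yaw) Ry(pitch) Rx(roll)).
In Python, from cell import * gives the robot as it stands.
- The arm moves only by the tool arm_command, never from a script. Its arguments are lists of equal length, an entry for each row: "fingers": the gripper command: -1 is fully open, 1 is shut, values between are in proportion; "travel": the shift along the tool's x, y, z in m, a list of three; "dr": the turn, a rotation vector about the tool's x, y, z in degrees, a list of three. In form: {"fingers": [fingers, ...], "travel": [[x, y, z], ...], "dr": [[wx, wy, wz], ...]}. A call has 1 to 8 rows; each row is the pose to reach, as a shift and turn from the pose commanded when the call began, along the tool's axes at that moment; what a row does not reach only later rows make up. A row lasts 1/12 s, in which the tool goes at most 41.7 mm and 7.16 degrees, less where a joint would pass 70% of its speed; a pose out of reach is approached as far as the arm can. A call with a gripper value outside its range is refused whole. The fingers move at their own pace and stop on an object; "squeeze" is the grip in N (left out, the last holds). Time passes only in rows, so rows that repeat a pose let the fingers close. It gives the time, the measured TCP pose, the force, the opening and the grip force at its end, in the units of the state.
- observe(): the state, without advancing time (a new reading comes with each control period).
- read_camera(name): name is "side" or "top" or "wrist"; returns a dict with "color" (384x512x3 uint8, blue, green, red), "z_map" (384x512 float32, m along the optical axis (not along the pixel's ray), 0 where there is no reading), "fx", "fy", "cx", "cy" (pixels), "k1" (the pictures are not rectified: a ray, as slopes to the right and down, at radius r is drawn at 1 + k1 r^2 times it, then the intrinsics apply), "R" (3x3) and "t" (3): a world point X has camera coordinates R X + t. Camera axes: x right, y down, z forward; pixel columns grow to the right and rows downward; lengths in m; the calibration is good to about 2 mm. A picture is of the moment at which its call begins.
- hand_in(): hands the job in; it is judged then, once.
The state is a dict: "time": time; "qpos": joint angles; "qvel": joint speeds; "joint_efforts": joint torques, N m; "tool_pos": TCP position; "tool_rot": TCP orientation; "contact_force": force on the tool from outside, world axes, zero at the start; "torque": the same for the moment, N m; "opening": finger opening in m; "grip_force": force on a finger pad.
Only numpy, scipy, OpenCV 4.12 (cv2) and the standard library are available. Lean on these libraries where they do the work, as an engineer would, in place of code of your own. Each camera call takes 0.05 s, during which the arm holds its last target. There are 200 camera calls.

TASK

I want to know how deep the round hole for the honing steel in the knife block is. Take the depth gauge out of its stand, put its rod into that hole and push it gently down until you feel the foot touch the bottom, so that the rim slides the orange ring up the rod, then let go and leave it standing there with the ring resting on the block for me to read. The ring drags, so do not take its drag for the bottom; do not push hard once it touches, and do not disturb the salt cellar, the lemon or the garlic.

Things in the scene. Friction and masses are not known exactly. Their poses are not given: they have to be found in the camera images.
- gauge: depth gauge, loose, about 0.1 kg, upright in the stand. Origin at the centre of its foot, +z up the rod. Steel rod 10 mm thick with black marks, up to 105 mm (lowest 2.5 mm taper to a 7 mm foot), then a 4 mm collar 22 mm wide, then a wooden handle 20 x 20 mm square (sides along x and y) from 109 to 167 mm. Grip the handle firmly (40 to 80 N) about its middle.
- ring (a joint): orange ring on the gauge's rod, 29 mm outside diameter, 12 mm high. Value: how far it has been slid up the rod (m), 0 to 0.054; at 0 its underside is 38 mm above the foot. Starts between 0 and 0.008. It slides with a drag of about 4 N and stays where it is left.
- ring_under (a point): centre of the orange ring's underside, on the rod's axis.
- block: fixed knife block of light wood, 90 (x) by 150 (y) by 90 mm high; origin at the centre of its underside, +z up. Round bore at x = 0, y = -45 mm. Narrow knife slots at y = +12 and +50 mm; a fixed knife stands in the latter, its black handle (26 x 17 mm) reaching 60 mm above the block.
- bore_mouth (a point): centre of the mouth of the round bore in the flat top of the knife block, 90 mm above the worktop; z up. The bore is upright, 12.5 mm in diameter, blind, 50 to 75 mm deep, each time different and not measured; on its floor is a firm cork pad (cork_pad_c0; it gives 1 mm per 8 N), spoilt by more than 20 N.
- stand: fixed small stand of dark wood, 60 x 60 x 42 mm, origin at the centre of its underside. The gauge's foot stands in its central socket, 11.5 mm in diameter, 34 mm deep (socket floor 8 mm above the worktop).
- salt_cellar: round wooden salt cellar, 86 mm in diameter, 70 mm high, bystander; origin at the centre of its underside.
- lemon_1: yellow lemon, 77 x 51 x 52 mm, bystander; origin under its centre.
- garlic_1: garlic bulb, 60 x 57 x 58 mm, bystander; origin under its centre.
Not all that is in view belongs to the job. Leave any red look-alike of the stand alone. There is more than one size of the gauge; the job needs the smaller.

How it is judged:
By the outcome, as a careful person would: the job done as asked, in the order asked, and still so for the second after the job is handed in, with the robot touching nothing.
It also fails if it takes over 54 s, if anything falls off the work surface, if the arm or the gripper's body presses on something with over 40 N, if the wrist force passes 120 N, or if a joint passes its speed limit or range.

## Working session

There is one attempt and no reset: what is moved stays moved. The work goes in short steps, Python scripts to look and compute and a tool call to move; the robot and the scene stay as the last step left them, time stands still between calls to the robot, and variables do not carry over. Pictures are saved under pics/ and viewed, at most 10 in all, crops included, and the job is handed in when it is done.

Besides the shell and the picture viewer there is one more tool, called after ">>>" by a JSON object that holds its "method" and its "body", one argument or row to a line. arm_command: Moves the arm, as the interface text tells. Its arguments: {"type":"object","properties":{"fingers":{"type":"array","items":{"type":"number"}},"travel":{"type":"array","items":{"type":"array","items":{"type":"number"}}},"dr":{"type":"array","items":{"type":"array","items":{"type":"number"}}},"squeeze":{"type":"number"}},"required":["fingers","travel","dr"]}

```bash
mkdir -p pics; ls
cat > h.py <<'E'
from cell import *
import numpy as np, cv2
def snap(n):
    c=read_camera(n); np.savez(''+n+'.npz',**c); return c
def load(n): return dict(np.load(''+n+'.npz'))
def ray(c,u,v):
    d=np.array([(u-c['cx'])/c['fx'],(v-c['cy'])/c['fy']]); s=d.copy()
    for _ in range(10): s=d/(1+c['k1']*(s@s))
    R=c['R']; return -R.T@c['t'], R.T@np.array([s[0],s[1],1.])
def onplane(c,u,v,z):
    o,d=ray(c,u,v); return o+d*(z-o[2])/d[2]
def depthpt(c,u,v):
    o,d=ray(c,u,v); return o+d*float(c['z_map'][int(v),int(u)])
def proj(c,X):
    p=c['R']@np.array(X)+c['t']; s=p[:2]/p[2]; s=s*(1+c['k1']*(s@s)); return s[0]*c['fx']+c['cx'],s[1]*c['fy']+c['cy']
E
python3 - <<'E'
from h import *
a=snap('top');b=snap('side')
cv2.imwrite('pics/a.png',cv2.resize(a['color'],(800,600)))
cv2.imwrite('pics/b.png',cv2.resize(b['color'],(800,600)))
for c in(a,b): print(-c['R'].T@c['t'],c['fx'],c['R'][2])
print(observe())
E
```

```text
pics
[ 0.45570905 -0.00983869  0.93582806] 388.5173733239672 [ 0.05204294  0.02045763 -0.99843528]
[ 0.33850713 -0.88548239  0.67382581] 376.3894139835899 [ 0.1433558   0.82324504 -0.54928747]
{'time': 0.1, 'qpos': array([-1.42001693e+00,  3.42665507e-01,  1.52491363e+00,  6.34983255e-07,
        1.27543785e+00, -1.46004514e-01]), 'qvel': array([-0.0009636 , -0.00189144, -0.001162  , -0.00123167,  0.00139066,
       -0.00199335]), 'joint_efforts': array([ 1.31989764e-03, -4.32004952e+01, -2.44694245e+01,  7.18992669e-02,
        5.26598340e-02, -5.08831351e-05]), 'tool_pos': array([ 0.15349706, -0.50167081,  0.22611075]), 'tool_rot': array([-3.14018356e+00, -2.07821571e-04,  2.96783584e-01]), 'contact_force': array([ 0.13393923,  0.47625534, -0.41434834]), 'torque': array([ 0.08172212,  0.01315612, -0.00164541]), 'grip_force': 0.0, 'opening': 0.09161462336689052}
```

View pics/a.png

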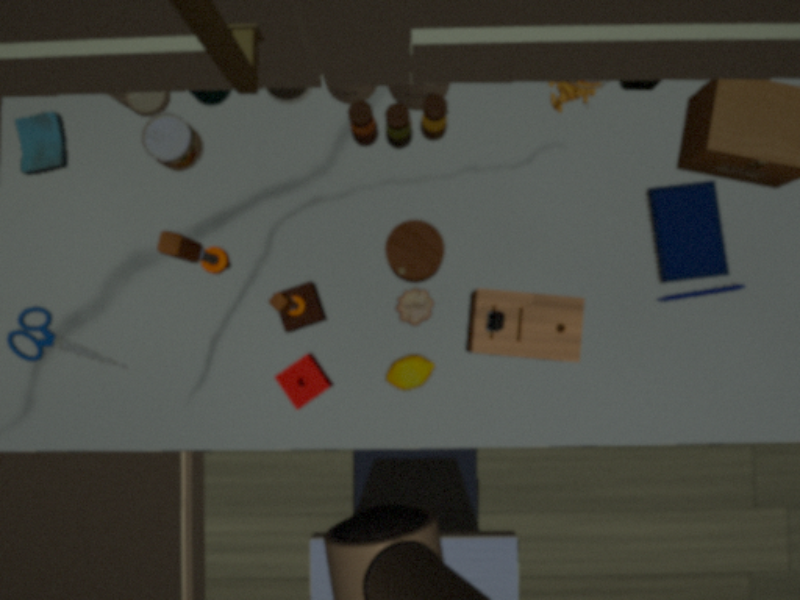

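View pics/b.png

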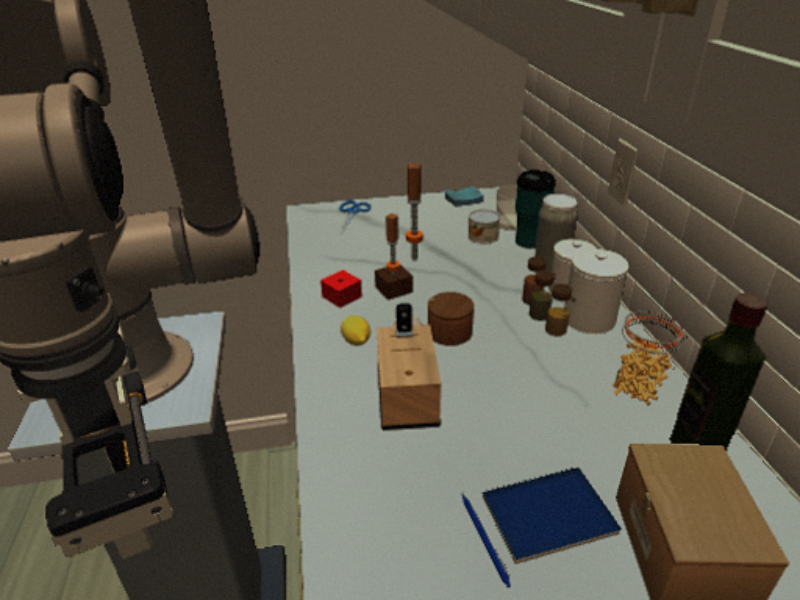

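Top view (800x600): there are two gauges. The small one is in the dark stand, with its handle at (280,301) and ring at (296,306). The tall one stands loose at (180,245)–(213,260). The red look-alike stand is at (303,381). In the block, the bore is at (560,328) and the knife handle at (496,320). The gauge in the dark stand is the shorter one, so I'll measure it and confirm with a crop.

Run:
```python
from h import *
a=load('top');b=load('side')
def blob(c,m,box):
    x0,y0,x1,y1=box; mm=np.zeros(m.shape,np.uint8); mm[y0:y1,x0:x1]=m[y0:y1,x0:x1]
    n,l,s,ce=cv2.connectedComponentsWithStats(mm); i=1+np.argmax(s[1:,4]); return ce[i],s[i],l==i
s=.64
for nm,c,box,hb in(('top',a,(170,175,215,215),None),('side',b,(235,160,270,180),None),('topbig',a,(120,150,150,180),0),('sidebig',b,(250,140,280,160),0)):
    hsv=cv2.cvtColor(c['color'],cv2.COLOR_BGR2HSV)
    m=((hsv[...,0]>8)&(hsv[...,0]<22)&(hsv[...,1]>200)&(hsv[...,2]>120)).astype(np.uint8)
    ce,st,_=blob(c,m,box); print(nm,ce,st,'ring@.055',onplane(c,*ce,.055))
# bore: dark
for nm,c,box in(('top',a,(348,200,370,220)),('side',b,(255,232,270,246))):
    g=cv2.cvtColor(c['color'],cv2.COLOR_BGR2GRAY); x0,y0,x1,y1=box
    t=np.median(g[y0:y1,x0:x1])*.6
    ce,st,_=blob(c,(g<t).astype(np.uint8),box); print(nm,ce,st,'bore',onplane(c,*ce,.09))
# block top face corners
hsv=cv2.cvtColor(a['color'],cv2.COLOR_BGR2HSV)
g=a['z_map']; 
P=np.array([[depthpt(a,u,v) for u in range(295,380)] for v in range(180,235)])
m=(abs(P[...,2]-.09)<.008).astype(np.uint8); vv,uu=np.nonzero(m)
q=P[m>0][:,:2].astype(np.float32); r=cv2.minAreaRect(q); print('block rect',r, np.median(P[m>0][:,2]))
P=np.array([[depthpt(a,u,v) for u in range(165,215)] for v in range(175,218)])
m=(abs(P[...,2]-.042)<.006); print('stand rect',cv2.minAreaRect(P[m][:,:2].astype(np.float32)),P[m].mean(0))
m=(P[...,2]>.11); print('handle', m.sum(),P[m].mean(0),P[m].max(0),P[m].min(0))
im1=cv2.resize(a['color'][165:225,160:225],(433,400),interpolation=cv2.INTER_CUBIC)
im2=cv2.resize(b['color'][95:195,225:290],(260,400),interpolation=cv2.INTER_CUBIC)
cv2.imwrite('pics/c.png',np.clip(np.hstack([im1,im2])*1.5,0,255).astype(np.uint8))
```

```text
Traceback (most recent call last):
ValueError: attempt to get argmax of an empty sequence
```

```bash
cat > m.py <<'E'
from h import *
a=load('top');b=load('side')
im1=cv2.resize(a['color'][165:225,160:225],(433,400),interpolation=cv2.INTER_CUBIC)
im2=cv2.resize(b['color'][95:195,225:290],(260,400),interpolation=cv2.INTER_CUBIC)
cv2.imwrite('pics/c.png',np.clip(np.hstack([im1,im2])*1.5,0,255).astype(np.uint8))
def blob(c,m,box):
    x0,y0,x1,y1=box; mm=np.zeros(m.shape,np.uint8); mm[y0:y1,x0:x1]=m[y0:y1,x0:x1]
    n,l,s,ce=cv2.connectedComponentsWithStats(mm)
    if n<2: return (0,0),0,0
    i=1+np.argmax(s[1:,4]); return ce[i],s[i],l==i
for nm,c,box in(('top',a,(170,175,215,215)),('side',b,(235,160,270,180)),('topbig',a,(120,150,150,180)),('sidebig',b,(250,140,280,160))):
    hsv=cv2.cvtColor(c['color'],cv2.COLOR_BGR2HSV)
    m=((hsv[...,0]<24)&(hsv[...,1]>200)&(hsv[...,2]>115)).astype(np.uint8)
    ce,st,_=blob(c,m,box); print(nm,ce,st,'ring@.055',onplane(c,*ce,.055))
for nm,c,box in(('top',a,(348,200,370,220)),('side',b,(255,232,270,246))):
    g=cv2.cvtColor(c['color'],cv2.COLOR_BGR2GRAY); x0,y0,x1,y1=box
    t=np.median(g[y0:y1,x0:x1])*.6
    ce,st,_=blob(c,(g<t).astype(np.uint8),box); print(nm,ce,st,'bore',onplane(c,*ce,.09))
P=np.array([[depthpt(a,u,v) for u in range(295,380)] for v in range(180,235)])
m=(abs(P[...,2]-.09)<.008); print('block rect',cv2.minAreaRect(P[m][:,:2].astype(np.float32)), np.median(P[m][:,2]))
P=np.array([[depthpt(a,u,v) for u in range(165,215)] for v in range(175,218)])
m=(abs(P[...,2]-.042)<.006); print('stand rect',cv2.minAreaRect(P[m][:,:2].astype(np.float32)),P[m].mean(0))
m=(P[...,2]>.11); print('handle', m.sum(),P[m].mean(0),P[m].max(0),P[m].min(0))
E
python3 m.py
```

```text
top [191.55555556 193.66666667] [189 191   5   6   9] ring@.055 [0.50729803 0.16023327 0.055     ]
side [251.17647059 169.17647059] [248 168   8   3  17] ring@.055 [0.50582567 0.18147932 0.055     ]
topbig [138.1        166.58333333] [130 159  14  15  60] ring@.055 [0.5718624  0.28378376 0.055     ]
sidebig [264.4516129 150.       ] [260 148  10   5  31] ring@.055 [0.57605046 0.30822055 0.055     ]
top [358.38461538 209.61538462] [357 208   4   4  13] bore [ 0.46448539 -0.20940962  0.09      ]
side [261.28571429 238.42857143] [260 238   4   2   7] bore [ 0.46417767 -0.20964154  0.09      ]
block rect ((0.4688779413700104, -0.1646888256072998), (0.14877453446388245, 0.09000947326421738), 83.9178695678711) 0.08900528185880585
stand rect ((0.5024486780166626, 0.16570329666137695), (0.06030019000172615, 0.06086701899766922), 17.976137161254883) [0.50022659 0.15932989 0.04134554]
handle 166 [0.50038205 0.15799657 0.1804783 ] [0.51429624 0.17661611 0.93582806] [ 0.45570905 -0.00983869  0.114     ]
```

View pics/c.png

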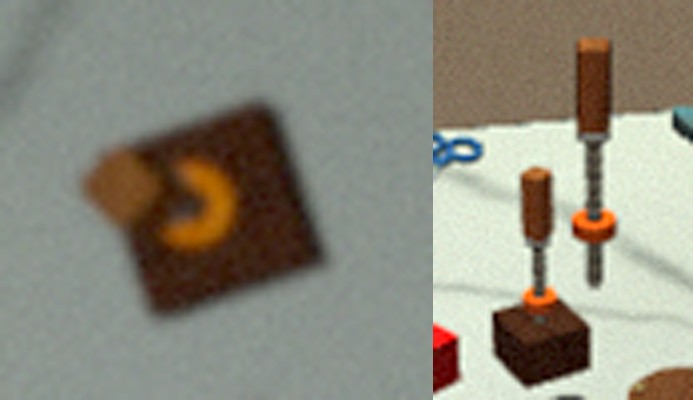

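The crop confirms it. The shorter gauge sits in the dark stand, with its ring just above the stand and its handle tilted away from the camera. The tall one to the right stands loose. The stand axis is about (0.502, 0.166), and the bore is at (0.4645, -0.2095) in both views. Next I'll move above the gauge and look with the wrist camera.

```bash
cat >> h.py <<'E'
from scipy.spatial.transform import Rotation as Ro
def go(x,y,z,yawdeg):
    s=observe(); R=Ro.from_euler('xyz',s['tool_rot']); Rt=Ro.from_euler('xyz',[180,0,yawdeg],degrees=True)
    print('t',s['time'],'pos',s['tool_pos'].round(4),'rpy',np.degrees(s['tool_rot']).round(2),'F',s['contact_force'].round(2))
    print('travel',R.inv().apply(np.array([x,y,z])-s['tool_pos']).round(4),'dr',(R.inv()*Rt).as_rotvec(degrees=True).round(2))
E
python3 - <<'E'
from h import *
a=load('top')
P=np.array([[depthpt(a,u,v) for u in range(160,200)] for v in range(175,210)])
for lo in(.12,.16):
    m=(P[...,2]>lo)&(P[...,2]<.2); q=P[m]; print(lo,m.sum(),q.mean(0),cv2.minAreaRect(q[:,:2].astype(np.float32)))
go(.4,-.25,.32,17)
E
```

```text
0.12 156 [0.50155666 0.16229463 0.16357549] ((0.5022215843200684, 0.16474977135658264), (0.020053846761584282, 0.019560545682907104), 43.981712341308594)
0.16 112 [0.50181859 0.1641349  0.17268613] ((0.5023289918899536, 0.16485346853733063), (0.019755195826292038, 0.019560545682907104), 43.981712341308594)
t 0.1 pos [ 0.1535 -0.5017  0.2261] rpy [-1.7992e+02 -1.0000e-02  1.7000e+01] F [ 0.13  0.48 -0.41]
travel [ 0.3093 -0.1687 -0.0936] dr [-0.08 -0.01  0.  ]
```

>>> {"method": "arm_command", "body": {
  "fingers": [-1,-1,-1,-1,-1,-1,-1,-1],
  "travel": [
    [0.04,-0.02,-0.02],
    [0.08,-0.042,-0.04],
    [0.115,-0.063,-0.06],
    [0.15,-0.084,-0.08],
    [0.19,-0.105,-0.094],
    [0.23,-0.126,-0.094],
    [0.27,-0.147,-0.094],
    [0.309,-0.169,-0.094]
  ],
  "dr": [
    [0,0,0],
    [0,0,0],
    [0,0,0],
    [0,0,0],
    [0,0,0],
    [0,0,0],
    [0,0,0],
    [0,0,0]
  ],
  "squeeze": 50
}}

```text
time: 0.77
tool_pos: [0.3747, -0.2752, 0.3204]
tool_rot: [3.141, -0.0, 0.296]
contact_force: [0.7, -0.1, 0.1]
opening: 0.0919
grip_force: 0.0
```

```bash
python3 -c "
from h import *
go(.48,.0,.30,17)"
```

```text
t 0.7667 pos [ 0.3747 -0.2752  0.3204] rpy [ 1.7994e+02 -3.0000e-02  1.6980e+01] F [ 0.72 -0.08  0.14]
travel [ 0.1811 -0.2325  0.0202] dr [ 0.06 -0.03 -0.02]
```

>>> {"method": "arm_command", "body": {
  "fingers": [-1,-1,-1,-1,-1,-1,-1,-1],
  "travel": [
    [0.02,-0.028,0.005],
    [0.04,-0.056,0.01],
    [0.06,-0.085,0.015],
    [0.08,-0.115,0.02],
    [0.1,-0.145,0.02],
    [0.12,-0.172,0.02],
    [0.14,-0.2,0.02],
    [0.15,-0.216,0.02]
  ],
  "dr": [
    [0,0,-3],
    [0,0,-7],
    [0,0,-11],
    [0,0,-15],
    [0,0,-19],
    [0,0,-23],
    [0,0,-27],
    [0,0,-27]
  ]
}}

```text
time: 1.43
tool_pos: [0.4542, -0.0233, 0.2995]
tool_rot: [-3.141, -0.0, 0.774]
contact_force: [-0.5, 0.2, 0.1]
opening: 0.0917
grip_force: 0.0
```

```bash
python3 -c "
from h import *
go(.502,.165,.28,44)"
```

```text
t 1.4333 pos [ 0.4542 -0.0233  0.2995] rpy [-1.7994e+02 -3.0000e-02  4.4330e+01] F [-0.47  0.21  0.09]
travel [ 0.1658 -0.1013  0.0197] dr [-0.06 -0.03  0.33]
```

>>> {"method": "arm_command", "body": {
  "fingers": [-1,-1,-1,-1,-1,-1,-1],
  "travel": [
    [0.026,-0.02,0.005],
    [0.052,-0.041,0.01],
    [0.078,-0.062,0.015],
    [0.104,-0.083,0.02],
    [0.13,-0.103,0.02],
    [0.13,-0.103,0.02],
    [0.13,-0.103,0.02]
  ],
  "dr": [
    [0,0,0],
    [0,0,0],
    [0,0,0],
    [0,0,0],
    [0,0,0],
    [0,0,0],
    [0,0,0]
  ]
}}

```text
time: 2.02
tool_pos: [0.4754, 0.1393, 0.2792]
tool_rot: [-3.141, 0.001, 0.771]
contact_force: [0.3, 0.5, 0.1]
opening: 0.0918
grip_force: 0.0
```

```bash
python3 -c "
from h import *
go(.502,.165,.127,44)
c=snap('wrist');t=snap('top')
cv2.imwrite('pics/d.png',c['color'])
for z in(.175,.113): print(proj(c,[.502,.165,z]))
"
```

```text
t 2.0167 pos [0.4754 0.1393 0.2792] rpy [-1.7997e+02  7.0000e-02  4.4200e+01] F [0.28 0.48 0.13]
travel [0.0372 0.0002 0.1521] dr [-0.03  0.07  0.2 ]
(np.float64(254.4388989691665), np.float64(153.50173867876862))
(np.float64(254.4097865494141), np.float64(145.37667365658194))
```

View pics/d.png

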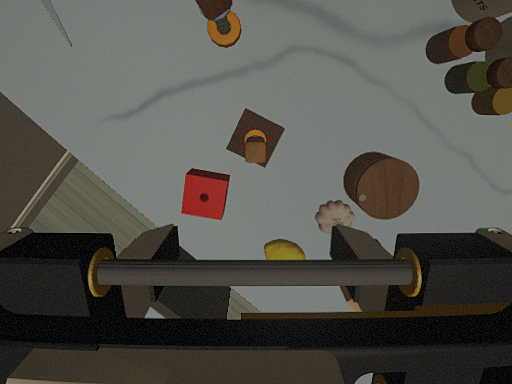

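The wrist view shows the gauge handle at (256,150), square with the fingers and next to the red stand at (205,193). My estimate projects to (254,153). I'll refine it with the wrist depth.

```bash
python3 -c "
from h import *
c=load('wrist')
P=np.array([[depthpt(c,u,v) for u in range(235,280)] for v in range(125,180)])
for n in('wrist','top'):
  c=load(n)
  rg=(range(235,280),range(125,180)) if n=='wrist' else (range(160,200),range(175,210))
  P=np.array([[depthpt(c,u,v) for u in rg[0]] for v in rg[1]])
  m=(P[...,2]>.165)&(P[...,2]<.185); q=P[m]; print(n,m.sum(),q.mean(0),cv2.minAreaRect(q[:,:2].astype(np.float32)))
"
```

```text
wrist 442 [0.50373581 0.16586002 0.1747393 ] ((0.5034242272377014, 0.16574066877365112), (0.019449623301625252, 0.01859838142991066), 44.6526985168457)
top 16 [0.5026196  0.15561327 0.17112437] ((0.5036733746528625, 0.1558298021554947), (0.014251112937927246, 0.004949407186359167), 9.148688316345215)
```

>>> {"method": "arm_command", "body": {
  "fingers": [-1,-1,-1,-1],
  "travel": [
    [0.02,0,0],
    [0.037,0,0.01],
    [0.037,0,0.02],
    [0.037,0,0.02]
  ],
  "dr": [
    [0,0,0],
    [0,0,0],
    [0,0,0],
    [0,0,0]
  ]
}}

```text
time: 2.45
tool_pos: [0.5015, 0.1624, 0.2574]
tool_rot: [-3.139, 0.004, 0.767]
contact_force: [-0.2, -0.3, -1.2]
opening: 0.0918
grip_force: 0.0
```

```bash
python3 -c "
from h import *
go(.502,.165,.127,44)"
```

```text
t 2.45 pos [0.5015 0.1624 0.2574] rpy [-179.87    0.23   43.94] F [-0.19 -0.34 -1.23]
travel [ 0.0028 -0.0012  0.1304] dr [-0.13  0.23 -0.06]
```

>>> {"method": "arm_command", "body": {
  "fingers": [-1,-1,-1,-1,-1,-1,-1,-1],
  "travel": [
    [0.003,-0.001,0.015],
    [0.003,-0.001,0.035],
    [0.003,-0.001,0.055],
    [0.003,-0.001,0.075],
    [0.003,-0.001,0.095],
    [0.003,-0.001,0.115],
    [0.003,-0.001,0.13],
    [0.003,-0.001,0.13]
  ],
  "dr": [
    [0,0,-0.4],
    [0,0,-0.4],
    [0,0,-0.4],
    [0,0,-0.4],
    [0,0,-0.4],
    [0,0,-0.4],
    [0,0,-0.4],
    [0,0,-0.4]
  ]
}}

```text
time: 3.12
tool_pos: [0.5015, 0.1647, 0.1272]
tool_rot: [-3.138, 0.006, 0.774]
contact_force: [-0.6, -0.3, -0.2]
opening: 0.0917
grip_force: 0.0
```

>>> {"method": "arm_command", "body": {
  "fingers": [-1,-1,-1],
  "travel": [
    [0,0,0],
    [0,0,0],
    [0,0,0]
  ],
  "dr": [
    [0,0,0],
    [0,0,0],
    [0,0,0]
  ]
}}

```text
time: 3.37
tool_pos: [0.5046, 0.1662, 0.1312]
tool_rot: [3.14, -0.002, 0.775]
contact_force: [-0.2, 0.3, -0.2]
opening: 0.0916
grip_force: 0.0
```

```bash
python3 -c "
from h import *
go(.503,.1655,.127,44.3)"
```

```text
t 3.3667 pos [0.5046 0.1662 0.1312] rpy [ 1.7991e+02 -1.1000e-01  4.4380e+01] F [-0.21  0.35 -0.16]
travel [-0.0017 -0.0006  0.0042] dr [ 0.09 -0.11  0.08]
```

>>> {"method": "arm_command", "body": {
  "fingers": [-1,-1,0,0.3,0.5,1,1,1],
  "travel": [
    [-0.0015,-0.0005,0.003],
    [-0.0015,-0.0005,0.003],
    [-0.0015,-0.0005,0.003],
    [-0.0015,-0.0005,0.003],
    [-0.0015,-0.0005,0.003],
    [-0.0015,-0.0005,0.003],
    [-0.0015,-0.0005,0.003],
    [-0.0015,-0.0005,0.003]
  ],
  "dr": [
    [0,0,0],
    [0,0,0],
    [0,0,0],
    [0,0,0],
    [0,0,0],
    [0,0,0],
    [0,0,0],
    [0,0,0]
  ],
  "squeeze": 55
}}

```text
time: 4.03
tool_pos: [0.5024, 0.1658, 0.1267]
tool_rot: [-3.142, 0.0, 0.775]
contact_force: [0.0, 0.6, -0.7]
opening: 0.0562
grip_force: 0.0
```

>>> {"method": "arm_command", "body": {
  "fingers": [1,1,1,1,1,1],
  "travel": [
    [0,0,0],
    [0,0,0],
    [0,0,0],
    [0,0,0],
    [0,0,0],
    [0,0,0]
  ],
  "dr": [
    [0,0,0],
    [0,0,0],
    [0,0,0],
    [0,0,0],
    [0,0,0],
    [0,0,0]
  ]
}}

```text
time: 4.53
tool_pos: [0.5025, 0.1658, 0.1268]
tool_rot: [3.142, -0.0, 0.775]
contact_force: [-0.7, 0.5, -0.5]
opening: 0.0198
grip_force: 55.0
```

```bash
python3 -c "
from h import *
go(.503,.1655,.127,44.3);print(observe())"
```

```text
t 4.5333 pos [0.5025 0.1658 0.1268] rpy [180.   -0.   44.4] F [-0.75  0.49 -0.54]
travel [ 0.0001  0.0006 -0.0002] dr [ 0.  -0.   0.1]
{'time': 4.5333, 'qpos': array([ 1.73907885e-01,  4.51222990e-01,  1.65460186e+00, -3.85685405e-05,
        1.03571716e+00,  9.69765161e-01]), 'qvel': array([ 0.00019198, -0.00121987, -0.00070621, -0.00063761, -0.00113559,
       -0.00128586]), 'joint_efforts': array([-6.46953005e-02, -4.54992056e+01, -2.12600648e+01,  5.97622711e-03,
       -5.86937810e-02, -1.27694243e-04]), 'tool_pos': array([0.5024809 , 0.16583648, 0.12680892]), 'tool_rot': array([ 3.14153665e+00, -2.30001658e-05,  7.74958717e-01]), 'contact_force': array([-0.74862532,  0.48778303, -0.53613757]), 'torque': array([ 0.04682573, -0.04001603, -0.04731455]), 'grip_force': 54.975906014442444, 'opening': 0.01980917780969202}
```

>>> {"method": "arm_command", "body": {
  "fingers": [1,1,1,1,1,1,1,1],
  "travel": [
    [0,0,-0.008],
    [0,0,-0.02],
    [0,0,-0.04],
    [0,0,-0.06],
    [0,0,-0.085],
    [0,0,-0.11],
    [0,0,-0.13],
    [0,0,-0.13]
  ],
  "dr": [
    [0,0,0],
    [0,0,0],
    [0,0,0],
    [0,0,0],
    [0,0,0],
    [0,0,0],
    [0,0,0],
    [0,0,0]
  ]
}}

```text
time: 5.2
tool_pos: [0.5042, 0.1662, 0.2617]
tool_rot: [3.137, -0.007, 0.775]
contact_force: [0.5, -0.3, -0.6]
opening: 0.0198
grip_force: 55.0
```

```bash
python3 -c "
from h import *
go(.480,.0,.26,44.3)"
```

```text
t 5.2 pos [0.5042 0.1662 0.2617] rpy [179.73  -0.39  44.41] F [ 0.49 -0.26 -0.55]
travel [-0.1336  0.1018  0.0012] dr [ 0.27 -0.39  0.11]
```

>>> {"method": "arm_command", "body": {
  "fingers": [1,1,1,1,1,1,1,1],
  "travel": [
    [-0.01,0.008,-0.01],
    [-0.03,0.025,-0.025],
    [-0.05,0.042,-0.04],
    [-0.07,0.058,-0.055],
    [-0.09,0.075,-0.06],
    [-0.11,0.092,-0.06],
    [-0.13,0.108,-0.06],
    [-0.145,0.12,-0.06]
  ],
  "dr": [
    [0,0,0],
    [0,0,0],
    [0,0,0],
    [0,0,0],
    [0,0,0],
    [0,0,0],
    [0,0,0],
    [0,0,0]
  ]
}}

```text
time: 5.87
tool_pos: [0.4816, -0.0236, 0.3161]
tool_rot: [-3.14, 0.002, 0.774]
contact_force: [0.4, 0.0, -1.0]
opening: 0.0201
grip_force: 55.0
```

```bash
python3 -c "
from h import *
go(.4645,-.2095,.32,44.3)"
```

```text
t 5.8667 pos [ 0.4816 -0.0236  0.3161] rpy [-1.7993e+02  1.0000e-01  4.4340e+01] F [ 0.38  0.04 -1.04]
travel [-0.1422  0.1209 -0.0038] dr [-0.07  0.11  0.04]
```

>>> {"method": "arm_command", "body": {
  "fingers": [1,1,1,1,1,1,1,1],
  "travel": [
    [-0.025,0.021,0],
    [-0.05,0.042,0],
    [-0.075,0.063,0],
    [-0.1,0.084,0],
    [-0.122,0.104,0],
    [-0.142,0.121,0],
    [-0.142,0.121,0.01],
    [-0.142,0.121,0.01]
  ],
  "dr": [
    [0,0,0],
    [0,0,0],
    [0,0,0],
    [0,0,0],
    [0,0,0],
    [0,0,0],
    [0,0,0],
    [0,0,0]
  ]
}}

```text
time: 6.53
tool_pos: [0.4643, -0.2084, 0.3043]
tool_rot: [-3.137, 0.001, 0.772]
contact_force: [0.0, 1.1, -1.8]
opening: 0.0199
grip_force: 55.0
```

>>> {"method": "arm_command", "body": {
  "fingers": [1,1,1],
  "travel": [
    [0,0,0],
    [0,0,0],
    [0,0,0]
  ],
  "dr": [
    [0,0,0],
    [0,0,0],
    [0,0,0]
  ]
}}

```text
time: 6.78
tool_pos: [0.4661, -0.2065, 0.3072]
tool_rot: [3.141, -0.0, 0.776]
contact_force: [0.1, 0.1, -1.3]
opening: 0.0196
grip_force: 55.0
```

```bash
python3 -c "
from h import *
go(.4645,-.2095,.224,44.3)"
```

```text
t 6.7833 pos [ 0.4661 -0.2065  0.3072] rpy [ 1.7999e+02 -1.0000e-02  4.4470e+01] F [ 0.07  0.12 -1.33]
travel [-0.0033  0.001   0.0832] dr [ 0.01 -0.01  0.17]
```

>>> {"method": "arm_command", "body": {
  "fingers": [1,1,1,1,1,1,1,1],
  "travel": [
    [-0.0033,0.001,0.02],
    [-0.0033,0.001,0.04],
    [-0.0033,0.001,0.06],
    [-0.0033,0.001,0.075],
    [-0.0033,0.001,0.083],
    [-0.0033,0.001,0.083],
    [-0.0033,0.001,0.083],
    [-0.0033,0.001,0.083]
  ],
  "dr": [
    [0,0,0],
    [0,0,0],
    [0,0,0],
    [0,0,0],
    [0,0,0],
    [0,0,0],
    [0,0,0],
    [0,0,0]
  ]
}}

```text
time: 7.45
tool_pos: [0.4651, -0.2103, 0.2251]
tool_rot: [3.139, -0.0, 0.776]
contact_force: [-0.2, 0.2, -1.4]
opening: 0.0195
grip_force: 55.0
```

Run:
```python
from h import *
go(.4645,-.2095,.224,44.3)
s=observe()['tool_pos']
w=snap('wrist');b=snap('side');t=snap('top')
f=s-[0,0,.1188]
for n,c in(('w',w),('s',b),('t',t)):
    print(n,'foot',proj(c,f),'bore',proj(c,[.4645,-.2095,.09]))
B=cv2.resize(b['color'][180:280,220:310],(540,600),interpolation=cv2.INTER_CUBIC)
W=cv2.resize(w['color'],(260,195))
cv2.imwrite('pics/e.png',np.clip(B*1.4,0,255).astype(np.uint8));cv2.imwrite('pics/f.png',w['color'])
```

```text
t 7.45 pos [ 0.4651 -0.2103  0.2251] rpy [ 1.7987e+02 -3.0000e-02  4.4430e+01] F [-0.24  0.16 -1.35]
travel [ 0.0002 -0.001   0.0011] dr [ 0.13 -0.03  0.13]
w foot (np.float64(254.03265658228258), np.float64(188.44478685055594)) bore (np.float64(253.0803297655971), np.float64(184.23072123697435))
s foot (np.float64(261.6421169542531), np.float64(233.24752636764043)) bore (np.float64(261.4074233103927), np.float64(238.3728741479185))
t foot (np.float64(360.60530996810127), np.float64(209.2297556813671)) bore (np.float64(358.4260873551092), np.float64(209.60795296798983))
```

View pics/e.png

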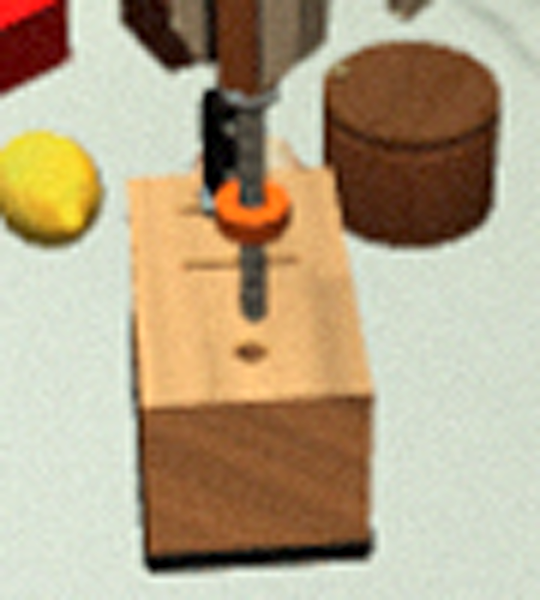

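View pics/f.png

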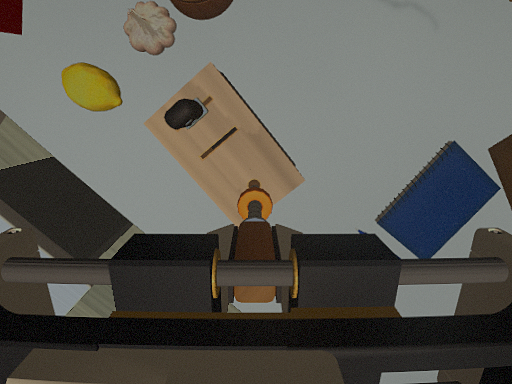

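In the side crop the foot hangs just above the bore at (250,351). In the wrist view the bore is at (254,184), directly in line with the ring at (254,204). I'll compare rod and bore residuals before going in.

Run:
```python
from h import *
w=load('wrist');b=load('side')
s=observe()['tool_pos']; f=s-[0,0,.1188]
def ring(c,box):
    hsv=cv2.cvtColor(c['color'],cv2.COLOR_BGR2HSV);x0,y0,x1,y1=box
    m=(hsv[...,0]<24)&(hsv[...,1]>170)&(hsv[...,2]>100); k=np.zeros_like(m);k[y0:y1,x0:x1]=m[y0:y1,x0:x1]
    v,u=np.nonzero(k); return (u.min()+u.max())/2,u.min(),u.max(),v.min(),v.max()
def dark(c,box,sc=.7):
    g=cv2.cvtColor(c['color'],cv2.COLOR_BGR2GRAY).astype(float);x0,y0,x1,y1=box;p=g[y0:y1,x0:x1]
    wt=np.clip(np.percentile(p,75)*.85-p,0,None); return (wt.sum(0)@np.arange(x0,x1))/wt.sum(),(wt.sum(1)@np.arange(y0,y1))/wt.sum(),wt
rw=ring(w,(235,185,275,222));rs=ring(b,(250,205,272,222))
print('ring w',rw,'s',rs)
for q in(.0,.008): print(q,'pred w',proj(w,f+[0,0,.044+q]),'s',proj(b,f+[0,0,.044+q]))
uw=dark(w,(247,179,263,187));us=dark(b,(256,235,268,242))
print('bore w',uw[:2],'s',us[:2]);print(uw[2].astype(int));print(us[2].astype(int))
print(onplane(w,uw[0],uw[1],.09),onplane(b,us[0],us[1],.09))
P=depthpt(w,254,183);print(P)
# rod edges in side, row 226..232
g=cv2.cvtColor(b['color'],cv2.COLOR_BGR2GRAY).astype(int)
for v in range(222,236,2): print(v,g[v,254:271])
```

```text
ring w (np.float64(254.0), np.int64(237), np.int64(271), np.int64(190), np.int64(219)) s (np.float64(261.5), np.int64(256), np.int64(267), np.int64(210), np.int64(217))
0.0 pred w (np.float64(253.99373134632586), np.float64(202.13335654048063)) s (np.float64(261.37799171978776), np.float64(218.45693388875358))
0.008 pred w (np.float64(254.01125902495608), np.float64(205.1157082949329)) s (np.float64(261.34533766322033), np.float64(215.65670815081123))
bore w (np.float64(253.76289734236582), np.float64(183.325020471972)) s (np.float64(261.1764525053797), np.float64(238.2744212442952))
[[ 0  0  0  0  0  0  0 14  0  0  0  0  0  0  0  0]
 [ 0  0  0  0 23 58 55 53 56 54 11  0  0  0  0  0]
 [ 0  0  0 45 55 49 48 50 49 51 48 11  0  0  0  0]
 [ 0  0 42 49 48 43 46 47 43 50 45 46 11  0  0  0]
 [ 0  2 55 45 40 45 41 44 40 41 47 53 41  0  0  0]
 [ 0  4 54 45 46 42 43 41 44 44 45 50 43  0  0  0]
 [ 0 20 54 49 53 53 56 49 53 49 52 47 42  0  0  0]
 [ 0 15 53 43 47 46 64 59 53 47 51 54 35  0  0  0]]
[[ 0  0  0  0  0  0  0  0  0  0  0  0]
 [ 0  0  0  0  0  0  0  0  0  0  0  0]
 [ 0  0  0  0 15 24 24  3  0  0  0  0]
 [ 0  0  0 31 70 56 52 44 12  0  0  0]
 [ 0  0  0 12 44 53 43 26  0  0  0  0]
 [ 0  0  0  0  0 10  6  0  0  0  0  0]
 [ 0  0  0  0  0  0  0  0  0  0  0  0]]
[ 0.46570659 -0.20932573  0.09      ] [ 0.46403014 -0.20903801  0.09      ]
[ 0.46035439 -0.21499932  0.05767596]
222 [140 140 143 141 140 115  70  58  56  51  89 118 116 117 112 122 132]
224 [ 94  95 101 110 107  99  61  54  44  39  82 115 120 120 126 125 130]
226 [139 138 141 143 143 131  75  50  43  53  95 137 131 134 134 131 127]
228 [141 143 142 137 143 127  73  57  61  56  93 132 134 134 133 131 125]
230 [136 141 135 139 145 123  67  44  45  48  95 137 134 134 132 133 133]
232 [132 138 140 142 147 139  99  57  53  59 101 139 134 133 138 134 130]
234 [134 143 138 142 141 144 145 143 136 141 135 134 136 135 136 133 136]
```

Run:
```python
from h import *
w=load('wrist')
s=observe()['tool_pos']
print(s)
print('axis at .09',proj(w,[s[0],s[1],.09]))
print('bore?',onplane(w,253.8,185.6,.09), onplane(w,253.8,184.6,.09))
g=cv2.cvtColor(w['color'],cv2.COLOR_BGR2GRAY).astype(int)
print(g[176:196,246:263])
```

```text
[ 0.4648273  -0.21037488  0.22481394]
axis at .09 (np.float64(253.89064290419975), np.float64(184.57799938419123))
bore? [ 0.46396468 -0.21108556  0.09      ] [ 0.46474335 -0.21032332  0.09      ]
[[130 130 129 130 126 125 130 127 122 124 123 125 123 121 124 126 124]
 [132 133 132 131 127 126 127 124 128 125 124 123 126 127 124 123 123]
 [131 130 129 131 129 133 124 127 124 125 125 129 124 123 123 126 125]
 [132 132 133 133 133 130 127 106  92 112 124 123 127 122 124 125 122]
 [131 133 131 135 125  83  48  51  53  50  52  95 123 126 126 124 126]
 [130 135 134 122  61  51  57  58  56  57  55  58  95 125 126 125 125]
 [133 132 119  64  57  58  63  60  59  63  56  61  60  95 125 128 124]
 [130 126 104  51  61  66  61  65  62  66  65  59  53  65 128 126 125]
 [130 126 102  52  61  60  64  63  65  62  62  61  56  63 112 128 127]
 [127 121  86  52  57  53  53  50  57  53  57  54  59  64 113 127 127]
 [126 122  91  53  63  59  60  42  47  53  59  55  52  71 119 129 128]
 [131 133 121  55  53  47  49  50  51  48  43  55  55  84 131 129 127]
 [127 121  83  61  48  48  50  49  50  52  52  45  42  50  67 106 110]
 [ 72  31  38  41  44  48  53  45  47  48  47  47  45  40  48  42  38]
 [ 42  46  43  42  47  54  56  71  82  79  64  58  51  48  42  42  44]
 [ 47  56  59  69  80  97 113 124 124 123 119 105  92  77  64  62  59]
 [ 72  94 109 122 121 121 119 124 124 123 120 122 124 123 118 112  99]
 [118 121 121 120 123 126 126 122 123 122 123 126 120 119 122 116 124]
 [120 120 124 122 121 120 120 120 121 119 118 119 121 123 120 125 122]
 [120 120 118 118 118 117 119 118 118 121 121 119 116 121 121 121 121]]
```

>>> {"method": "arm_command", "body": {
  "fingers": [1,1,1,1,1,1,1,1],
  "travel": [
    [-0.0003,0,0.004],
    [-0.0003,0,0.008],
    [-0.0003,0,0.012],
    [-0.0003,0,0.015],
    [-0.0003,0,0.018],
    [-0.0003,0,0.021],
    [-0.0003,0,0.024],
    [-0.0003,0,0.024]
  ],
  "dr": [
    [0,0,0],
    [0,0,0],
    [0,0,0],
    [0,0,0],
    [0,0,0],
    [0,0,0],
    [0,0,0],
    [0,0,0]
  ]
}}

```text
time: 8.27
tool_pos: [0.4639, -0.2102, 0.1991]
tool_rot: [-3.14, 0.0, 0.775]
contact_force: [0.8, 0.5, -0.1]
opening: 0.0198
grip_force: 55.0
```

```bash
python3 -c "
from h import *
go(.4645,-.2102,.18,44.4)"
```

```text
t 8.2667 pos [ 0.4639 -0.2102  0.1991] rpy [-1.7994e+02  2.0000e-02  4.4410e+01] F [ 0.82  0.53 -0.13]
travel [0.0005 0.0004 0.0191] dr [-0.06  0.02  0.01]
```

>>> {"method": "arm_command", "body": {
  "fingers": [1,1,1,1,1,1,1,1],
  "travel": [
    [0,0,0.003],
    [0,0,0.007],
    [0,0,0.011],
    [0,0,0.015],
    [0,0,0.019],
    [0,0,0.022],
    [0,0,0.024],
    [0,0,0.024]
  ],
  "dr": [
    [0,0,0],
    [0,0,0],
    [0,0,0],
    [0,0,0],
    [0,0,0],
    [0,0,0],
    [0,0,0],
    [0,0,0]
  ]
}}

```text
time: 8.93
tool_pos: [0.464, -0.2103, 0.1753]
tool_rot: [-3.141, 0.0, 0.775]
contact_force: [0.5, 0.4, -1.6]
opening: 0.0194
grip_force: 55.0
```

>>> {"method": "arm_command", "body": {
  "fingers": [1,1],
  "travel": [
    [0,0,0],
    [0,0,0]
  ],
  "dr": [
    [0,0,0],
    [0,0,0]
  ]
}}

```text
time: 9.1
tool_pos: [0.4643, -0.2105, 0.176]
tool_rot: [3.141, -0.0, 0.775]
contact_force: [0.5, 0.4, -1.3]
opening: 0.0199
grip_force: 55.0
```

>>> {"method": "arm_command", "body": {
  "fingers": [1,1,1,1,1,1,1,1],
  "travel": [
    [0,0,0.0015],
    [0,0,0.003],
    [0,0,0.0045],
    [0,0,0.006],
    [0,0,0.0075],
    [0,0,0.009],
    [0,0,0.009],
    [0,0,0.009]
  ],
  "dr": [
    [0,0,0],
    [0,0,0],
    [0,0,0],
    [0,0,0],
    [0,0,0],
    [0,0,0],
    [0,0,0],
    [0,0,0]
  ]
}}

```text
time: 9.77
tool_pos: [0.4642, -0.2104, 0.1667]
tool_rot: [-3.141, 0.0, 0.775]
contact_force: [-0.3, -0.6, -1.1]
opening: 0.0197
grip_force: 55.0
```

>>> {"method": "arm_command", "body": {
  "fingers": [1,1,1,1,1,1,1],
  "travel": [
    [0,0,0.001],
    [0,0,0.002],
    [0,0,0.003],
    [0,0,0.004],
    [0,0,0.005],
    [0,0,0.005],
    [0,0,0.005]
  ],
  "dr": [
    [0,0,0],
    [0,0,0],
    [0,0,0],
    [0,0,0],
    [0,0,0],
    [0,0,0],
    [0,0,0]
  ]
}}

```text
time: 10.35
tool_pos: [0.4642, -0.2104, 0.162]
tool_rot: [3.141, 0.0, 0.775]
contact_force: [-0.7, 0.2, 2.2]
opening: 0.02
grip_force: 55.0
```

Force rose by 3.5 N. That's the ring's drag, with the foot about 47 mm deep. I'll continue in small steps.

>>> {"method": "arm_command", "body": {
  "fingers": [1,1,1,1,1,1],
  "travel": [
    [0,0,0.0005],
    [0,0,0.001],
    [0,0,0.0015],
    [0,0,0.002],
    [0,0,0.002],
    [0,0,0.002]
  ],
  "dr": [
    [0,0,0],
    [0,0,0],
    [0,0,0],
    [0,0,0],
    [0,0,0],
    [0,0,0]
  ]
}}

```text
time: 10.85
tool_pos: [0.4642, -0.2105, 0.1598]
tool_rot: [3.141, 0.0, 0.775]
contact_force: [-0.9, 1.3, 2.6]
opening: 0.0199
grip_force: 55.0
```

>>> {"method": "arm_command", "body": {
  "fingers": [1,1,1,1,1],
  "travel": [
    [0,0,0.0005],
    [0,0,0.001],
    [0,0,0.0015],
    [0,0,0.0015],
    [0,0,0.0015]
  ],
  "dr": [
    [0,0,0],
    [0,0,0],
    [0,0,0],
    [0,0,0],
    [0,0,0]
  ]
}}

```text
time: 11.27
tool_pos: [0.4642, -0.2104, 0.1582]
tool_rot: [3.141, 0.0, 0.775]
contact_force: [-0.4, 0.6, 1.2]
opening: 0.0198
grip_force: 55.0
```

>>> {"method": "arm_command", "body": {
  "fingers": [1,1,1,1,1],
  "travel": [
    [0,0,0.0005],
    [0,0,0.001],
    [0,0,0.0015],
    [0,0,0.0015],
    [0,0,0.0015]
  ],
  "dr": [
    [0,0,0],
    [0,0,0],
    [0,0,0],
    [0,0,0],
    [0,0,0]
  ]
}}

```text
time: 11.68
tool_pos: [0.4642, -0.2104, 0.1567]
tool_rot: [3.142, 0.0, 0.775]
contact_force: [-1.1, 0.2, 1.9]
opening: 0.0194
grip_force: 55.0
```

>>> {"method": "arm_command", "body": {
  "fingers": [1,1,1,1,1],
  "travel": [
    [0,0,0.0005],
    [0,0,0.001],
    [0,0,0.0015],
    [0,0,0.0015],
    [0,0,0.0015]
  ],
  "dr": [
    [0,0,0],
    [0,0,0],
    [0,0,0],
    [0,0,0],
    [0,0,0]
  ]
}}

```text
time: 12.1
tool_pos: [0.4642, -0.2104, 0.1553]
tool_rot: [3.141, 0.0, 0.775]
contact_force: [0.2, -0.6, 2.4]
opening: 0.0198
grip_force: 55.0
```

>>> {"method": "arm_command", "body": {
  "fingers": [1,1,1,1,1],
  "travel": [
    [0,0,0.0005],
    [0,0,0.001],
    [0,0,0.0015],
    [0,0,0.0015],
    [0,0,0.0015]
  ],
  "dr": [
    [0,0,0],
    [0,0,0],
    [0,0,0],
    [0,0,0],
    [0,0,0]
  ]
}}

```text
time: 12.52
tool_pos: [0.4642, -0.2104, 0.1537]
tool_rot: [3.141, 0.0, 0.775]
contact_force: [-0.1, -0.8, 1.6]
opening: 0.0196
grip_force: 55.0
```

>>> {"method": "arm_command", "body": {
  "fingers": [1,1,1,1,1],
  "travel": [
    [0,0,0.0005],
    [0,0,0.001],
    [0,0,0.0015],
    [0,0,0.0015],
    [0,0,0.0015]
  ],
  "dr": [
    [0,0,0],
    [0,0,0],
    [0,0,0],
    [0,0,0],
    [0,0,0]
  ]
}}

```text
time: 12.93
tool_pos: [0.4642, -0.2104, 0.1522]
tool_rot: [3.142, 0.0, 0.775]
contact_force: [-0.8, -0.1, 1.6]
opening: 0.0199
grip_force: 55.0
```

>>> {"method": "arm_command", "body": {
  "fingers": [1,1,1,1,1],
  "travel": [
    [0,0,0.0005],
    [0,0,0.001],
    [0,0,0.0015],
    [0,0,0.0015],
    [0,0,0.0015]
  ],
  "dr": [
    [0,0,0],
    [0,0,0],
    [0,0,0],
    [0,0,0],
    [0,0,0]
  ]
}}

```text
time: 13.35
tool_pos: [0.4642, -0.2105, 0.1508]
tool_rot: [3.141, 0.0, 0.775]
contact_force: [-1.0, 0.2, 2.3]
opening: 0.0195
grip_force: 55.0
```

>>> {"method": "arm_command", "body": {
  "fingers": [1,1,1,1,1],
  "travel": [
    [0,0,0.0005],
    [0,0,0.001],
    [0,0,0.0015],
    [0,0,0.0015],
    [0,0,0.0015]
  ],
  "dr": [
    [0,0,0],
    [0,0,0],
    [0,0,0],
    [0,0,0],
    [0,0,0]
  ]
}}

```text
time: 13.77
tool_pos: [0.4642, -0.2104, 0.1492]
tool_rot: [3.142, 0.0, 0.775]
contact_force: [-0.2, -0.4, 1.8]
opening: 0.0199
grip_force: 55.0
```

>>> {"method": "arm_command", "body": {
  "fingers": [1,1,1,1,1],
  "travel": [
    [0,0,0.0005],
    [0,0,0.001],
    [0,0,0.0015],
    [0,0,0.0015],
    [0,0,0.0015]
  ],
  "dr": [
    [0,0,0],
    [0,0,0],
    [0,0,0],
    [0,0,0],
    [0,0,0]
  ]
}}

```text
time: 14.18
tool_pos: [0.4642, -0.2104, 0.1481]
tool_rot: [3.141, 0.0, 0.775]
contact_force: [-0.9, -0.2, 5.2]
opening: 0.0197
grip_force: 55.0
```

>>> {"method": "arm_command", "body": {
  "fingers": [1,1,1,1],
  "travel": [
    [0,0,0.0005],
    [0,0,0.0005],
    [0,0,0.0005],
    [0,0,0.0005]
  ],
  "dr": [
    [0,0,0],
    [0,0,0],
    [0,0,0],
    [0,0,0]
  ]
}}

```text
time: 14.52
tool_pos: [0.4642, -0.2104, 0.1478]
tool_rot: [3.141, 0.0, 0.775]
contact_force: [-1.3, 0.2, 7.8]
opening: 0.0198
grip_force: 55.0
```

The force went from 1.8 to 5.2 to 7.8 N over under 1.5 mm, while the drag alone stayed steady at about 2 N. That is the cork. I'll relieve the push, then release.

>>> {"method": "arm_command", "body": {
  "fingers": [1,1,1,0.7,0.4,0,-0.5,-1],
  "travel": [
    [0,0,-0.0005],
    [0,0,-0.0005],
    [0,0,-0.0005],
    [0,0,-0.0005],
    [0,0,-0.0005],
    [0,0,-0.0005],
    [0,0,-0.0005],
    [0,0,-0.0005]
  ],
  "dr": [
    [0,0,0],
    [0,0,0],
    [0,0,0],
    [0,0,0],
    [0,0,0],
    [0,0,0],
    [0,0,0],
    [0,0,0]
  ]
}}

```text
time: 15.18
tool_pos: [0.464, -0.2102, 0.1474]
tool_rot: [-3.141, 0.0, 0.775]
contact_force: [0.7, 0.7, -0.5]
opening: 0.0418
grip_force: 0.0
```

>>> {"method": "arm_command", "body": {
  "fingers": [-1,-1,-1,-1,-1,-1],
  "travel": [
    [0,0,0],
    [0,0,0],
    [0,0,0],
    [0,0,0],
    [0,0,0],
    [0,0,0]
  ],
  "dr": [
    [0,0,0],
    [0,0,0],
    [0,0,0],
    [0,0,0],
    [0,0,0],
    [0,0,0]
  ]
}}

```text
time: 15.68
tool_pos: [0.4642, -0.2104, 0.1478]
tool_rot: [3.142, 0.0, 0.775]
contact_force: [0.1, 0.3, 0.5]
opening: 0.0817
grip_force: 0.0
```

Run:
```python
from h import *
print(observe()['opening'],observe()['grip_force'],observe()['contact_force'])
go(.4642,-.2104,.28,44.4)
b=snap('side')
B=cv2.resize(b['color'][170:270,220:310],(540,600),interpolation=cv2.INTER_CUBIC)
cv2.imwrite('pics/g.png',np.clip(B*1.4,0,255).astype(np.uint8))
```

```text
0.08170516434951051 0.0 [0.11622899 0.28444708 0.45980893]
t 15.6833 pos [ 0.4642 -0.2104  0.1478] rpy [180.     0.    44.41] F [0.12 0.28 0.46]
travel [ 0.      0.     -0.1322] dr [0.   0.   0.01]
```

View pics/g.png

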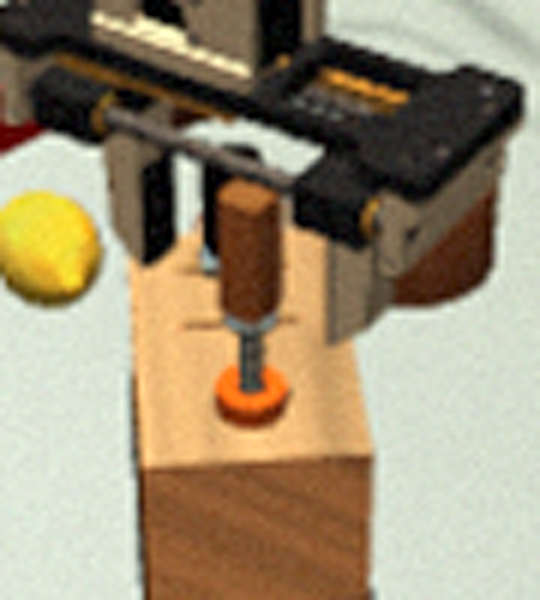

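The gauge stands upright in the bore with its handle at (250,250). The ring lies on the block at (250,395), and the open fingers are clear on both sides. I'll retract straight up.

>>> {"method": "arm_command", "body": {
  "fingers": [-1,-1,-1,-1,-1,-1,-1,-1],
  "travel": [
    [0,0,-0.006],
    [0,0,-0.018],
    [0,0,-0.035],
    [0,0,-0.055],
    [0,0,-0.08],
    [0,0,-0.105],
    [0,0,-0.13],
    [0,0,-0.13]
  ],
  "dr": [
    [0,0,0],
    [0,0,0],
    [0,0,0],
    [0,0,0],
    [0,0,0],
    [0,0,0],
    [0,0,0],
    [0,0,0]
  ]
}}

```text
time: 16.4
tool_pos: [0.4659, -0.2115, 0.2834]
tool_rot: [3.132, -0.002, 0.775]
contact_force: [1.0, -1.2, 0.9]
opening: 0.0918
grip_force: 0.0
```

>>> {"method": "arm_command", "body": {
  "fingers": [-1,-1,-1,-1],
  "travel": [
    [0,0,0],
    [0,0,0],
    [0,0,0],
    [0,0,0]
  ],
  "dr": [
    [0,0,0],
    [0,0,0],
    [0,0,0],
    [0,0,0]
  ]
}}

```text
time: 16.73
tool_pos: [0.4637, -0.2101, 0.2767]
tool_rot: [-3.139, 0.001, 0.775]
contact_force: [0.7, -0.5, -0.4]
opening: 0.0917
grip_force: 0.0
```

Run:
```python
from h import *
b=snap('side')
B=cv2.resize(b['color'][170:270,220:310],(540,600),interpolation=cv2.INTER_CUBIC)
cv2.imwrite('pics/i.png',np.clip(B*1.4,0,255).astype(np.uint8))
w=snap('wrist')
P=np.array([[depthpt(w,u,v) for u in range(200,310)] for v in range(120,300)])
m=(abs(P[...,0]-.464)<.02)&(abs(P[...,1]+.21)<.02)&(P[...,2]>.17)&(P[...,2]<.21); q=P[m]
print('handle top',m.sum(),q.mean(0) if m.any() else 0)
```

```text
handle top 607 [ 0.46649011 -0.20827963  0.19363243]
```

View pics/i.png

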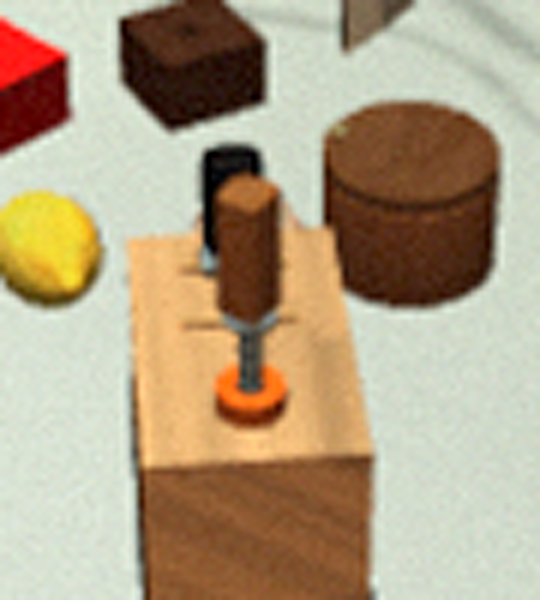

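The gauge is standing free at (250,290) with the ring on the block, and the neighbouring objects haven't moved.

```bash
python3 -c "
from cell import *
print(hand_in())"
```

```text
the job is handed in; nothing more can be done
None
```

The gauge is standing in the honing-steel hole, released and with its ring at the block's top. By the arm's reading the hole is about 61 mm deep (within 2 mm or so), the final push put roughly 6 N on the cork (which may leave the ring about half a millimetre high), and the salt cellar and lemon look unmoved; the garlic is mostly hidden in the last picture, but I never went near it.

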